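Lock the coffee mill's suction foot with its cam lever

TASK

The coffee mill has to be locked to the worktop before anyone cranks it: set the canister that stands in front of its ball lever aside on the worktop, swing the ball lever over and down until it snaps past its hump and sits home against its stop, then stand the canister back upright on its coaster. Leave the cup under the spout and the other things where they are.

Things in the scene. Friction and masses are not known exactly. Their poses are not given: they have to be found in the camera images.
- mill: Table coffee mill, dark steel, fixed. Origin: centre of its underside; z up, front is its -x. Foot plate 200x120x14 (x -110..90); cam block 108 wide, 102 high, front face at x +5; spout and hopper axis at x -45, y 0: spout down to z 104, head 56 wide from z 150, hopper 120 wide over z 212, crank knob up to z 335. The overhang bars a vertical gripper at the lever: come in tilted, leaning to +y.
- lever_ball (a point): Centre of the black ball (22 mm across) on the end of the clamp lever. The ball stands 30 mm in front (mill -x) of the lever's pivot, on a 9 mm thick, 22 mm long stub that runs along the mill's x from the 8x13 mm lever bar behind it. The ball circles the pivot at 60 mm radius in the mill's yz plane, on its +y side.
- lever_pivot (a point): End of the cam shaft on the front of the cam block, at mill [-3, 25, 70] mm. Shaft axis along the mill's x. Open, the lever points to +y and about 57 degrees up; home, about 17 degrees down. The lever sits on splines, so both directions differ from mill to mill by up to 11 degrees: the stop has to be felt.
- cam (a joint): Turn of the cam shaft, rad: 0 open, 1.3 home at a hard stop (home counts over 1.24). It grows as the ball goes left (mill +y) and down. Light to about 0.3, then it resists with up to about 10 N at the ball, most near 0.6; past dead centre at 1.05 it snaps by itself to the stop and stays there. Let go earlier it springs back. Starts at 0.05 to 0.25.
- coffee_canister: Black round canister, 77 mm across, 100 mm high, 0.4 to 0.8 kg; the lid does not come off. Origin: centre of its underside, z up. A 20 mm wide knob stands on the lid from z 87 to z 100 and can be gripped from above. It starts on its coaster, right in front of the lever ball; the worktop farther left (world x 0.49 to 0.53, y 0.45 to 0.48) is clear to set it down.
- coaster: Round wooden coaster, 94 mm across, 8 mm thick, stuck to the worktop. Origin: centre of its underside. The canister's place.
- catch_cup: White espresso cup, 64 mm bowl, 50 mm high, handle to the front, loose on the mill's foot plate under the spout. Origin: centre of the underside of its bounding box with handle. Leave it.
- tamper: Tamper, steel base 54 mm across and wooden grip, 81 mm high, right of the mill. Origin: centre of its underside. Leave it.
- dark_cup: Dark espresso cup, 64 mm bowl, 50 mm high, right of the mill. Origin: centre of its underside. Leave it.
- timer: Black and white twist kitchen timer, 63 mm across, 54 mm high, far left beside the mill's back. Origin: centre of its underside. Leave it.
- scoop: Brass coffee scoop, 82 mm long, 25 mm high, right of the mill. Origin: centre of its underside. Leave it.
There are look-alikes about, which are no part of the job. Leave any orange or red look-alike of the coffee_canister alone.

How it is judged:
By the outcome, as a careful person would: the job done as asked, in the order asked, and still so for the second after the job is handed in, with the robot touching nothing.
It also fails if it takes over 72 s, if anything falls off the work surface, if the arm or the gripper's body presses on something with over 40 N, if the wrist force passes 120 N, or if a joint passes its speed limit or range.

ROBOT

A 6-joint arm with a two-finger parallel gripper is mounted at the origin on a cart in front of the work surface, level with it; the furniture and walls round the work are solid. World frame = base frame: x ahead of the robot, y to its left, z up, the work surface at z = 0. Lengths are in m, angles in degrees, forces in N, time in s.
With the tool pointing down it reaches from about 0.3 to 0.75 m from the base axis. Payload 8.5 kg.
Tool frame: the origin (TCP) lies on the centre line of the jaws, within the pads' length; the fingertips stand 17 mm ahead of it and the grasp point (between the pads) lies 2 mm behind it; z points along the fingers, y is the line along which they close (so a half turn about z gives the same grasp; the last joint's range is limited). The gripper opens to 85 mm and grips with 20 to 120 N. Pads are 22 mm wide; open, the fingers measure 114 mm over their backs; the gripper's body (76 mm by 85 mm) begins 54 mm behind the grasp point. The pads swing forward as they close: fully open they stand 13 mm farther back than shut.
Start: joints at [53.211, 21.807, 74.336, -0, 83.858, -12.336], TCP at [0.228, 0.501, 0.21] pointing down, gripper open.
Joint ranges: [-178.18, 178.18], [-50.72, 133.34], [12.68, 142.11], [-81.47, 261.47], [9.98, 163.14], [-165.26, 165.26]. Speed limits (degrees/s): [136.94, 136.94, 180, 180, 180, 180].

INTERFACE

Orientations are given as a 3x3 rotation matrix whose columns are the frame's x, y, z axes.
In Python, from rig import env gives the robot as it stands.
- The arm moves only by the shell command python3 -m handwheel 'ROWS' [OPENING] [FORCE]. ROWS is JSON, a list that holds one entry, the list of rows, each a list of 4 numbers: the shift along the tool's x, y, z in m, then the turn about the tool's z in rad. In form: [[[x, y, z, roll], ...]]. A call has 1 to 5 rows; each row shifts and turns the commanded pose from where the row before left it, along the tool's axes as they then stand; what a row does not reach is not made up. A row lasts 1/12 s, in which the tool goes at most 41.7 mm and 7.16 degrees, less where a joint would pass 70% of its speed; a pose out of reach is approached as far as the arm can. A call is refused whole if a number of a shift passes 0.0417 or a number of a turn 0.125, either way. A call with a gripper value outside its range is refused whole. OPENING is the opening in per cent of the stroke, from 0 (shut) to 100 (fully open), set as the call begins (- or left out, the last holds). The fingers move at their own pace and stop on an object; FORCE is the grip in N (left out, the last holds). Time passes only in rows, so rows that do not move let the fingers close. It gives the time, the measured TCP pose, the force and the opening at its end, in the units of the state.
- env.observe(): the state, without advancing time (a new reading comes with each control period).
- env.get_image(name): name is "scene" or "top" or "wrist"; returns (picture, depth): 480x640x3 uint8, red, green, blue; 480x640 float32, m along the optical axis (not along the pixel's ray), 0 where there is no reading.
- env.camera_params(name): a dict with "K" (3x3 intrinsics, pixels), "rvec" (rotation vector, rad) and "tvec" (3), from world to camera coordinates, as OpenCV has them. Camera axes: x right, y down, z forward; pixel columns grow to the right and rows downward; lengths in m; the calibration is good to about 2 mm. A picture is of the moment at which its call begins: read the wrist's pose just before it. camera_params takes no time and is no camera call; for the wrist camera it gives the pose at the moment of the call.
- env.close_job(): hands the job in, once; it reports no verdict.
The state is a dict: "time_s": time; "q": joint angles; "qvel": joint speeds; "joint_efforts": joint torques, N m; "position": TCP position; "tool_rot": TCP orientation; "ft_force": force on the tool from outside, world axes, zero at the start; "wrist_torque": the same for the moment, N m; "grip_width": finger opening in m.
Only numpy, scipy, OpenCV 4.12 (cv2) and the standard library are available. Lean on these libraries where they do the work, as an engineer would, in place of code of your own. Each camera call takes 0.05 s, during which the arm holds its last target. There are 200 camera calls.

## Working session

There is one attempt and no reset: what is moved stays moved. The work goes in short steps, Python scripts to look and compute and a shell command to move; the robot and the scene stay as the last step left them, time stands still between calls to the robot, and variables do not carry over. Pictures are saved under pics/ and viewed, on a budget of 10 in all, crops included, one or two more only if the job needs it, and the job is handed in when it is done.

```bash
ls; mkdir -p pics; cat > h.py <<'E'
import numpy as np, cv2
from rig import env
def cam(n):
    p=env.camera_params(n); R=cv2.Rodrigues(np.array(p['rvec'],float))[0]
    return np.array(p['K'],float),R,np.array(p['tvec'],float).ravel()
def shot(n,tag):
    c=cam(n); im,d=env.get_image(n)
    np.savez(f'pics/{tag}.npz',im=im,d=d,K=c[0],R=c[1],t=c[2]); cv2.imwrite(f'pics/{tag}.png',im[:,:,::-1]); return im,d,c
def load(tag):
    z=np.load(f'pics/{tag}.npz'); return z['im'],z['d'],(z['K'],z['R'],z['t'])
def ray(c,u,v):
    K,R,t=c; return -R.T@t, R.T@np.linalg.solve(K,np.array([u,v,1.]))
def onplane(c,u,v,z):
    o,r=ray(c,u,v); return o+r*(z-o[2])/r[2]
def pt(c,d,u,v):
    o,r=ray(c,u,v); return o+r*d
def cloud(c,d):
    K,R,t=c; v,u=np.mgrid[0:480,0:640]
    P=np.stack([(u-K[0,2])/K[0,0]*d,(v-K[1,2])/K[1,1]*d,d],-1)
    return (P-t)@R
def proj(c,P):
    K,R,t=c; q=K@(R@np.array(P,float)+t); return q[:2]/q[2]
E
python3 - <<'E'
from h import *
s=env.observe(); print({k:np.round(v,3).tolist() for k,v in s.items()})
for n in('scene','top'): 
    im,d,c=shot(n,n+'0'); print(n,np.round(-c[1].T@c[2],3),c[0][0,0])
a=cv2.imread('pics/scene0.png');b=cv2.imread('pics/top0.png')
E
```

```text
pics
{'time_s': 0.0, 'q': [53.21, 21.843, 74.384, -0.001, 83.858, -12.334], 'qvel': [-0.097, -0.031, 0.017, 0.031, 0.008, -0.008], 'joint_efforts': [-0.001, -44.847, -23.127, -0.0, 0.005, 0.0], 'position': [0.227, 0.5, 0.21], 'tool_rot': [[-0.91, 0.414, -0.001], [0.414, 0.91, -0.001], [0.0, -0.001, -1.0]], 'ft_force': [-0.01, 0.644, -0.109], 'wrist_torque': [0.006, 0.011, -0.006], 'grip_width': 0.086}
scene [0.814 0.922 1.015] 517.9633838478434
top [0.128 0.345 1.243] 546.8493975791098
```

View pics/scene0.png

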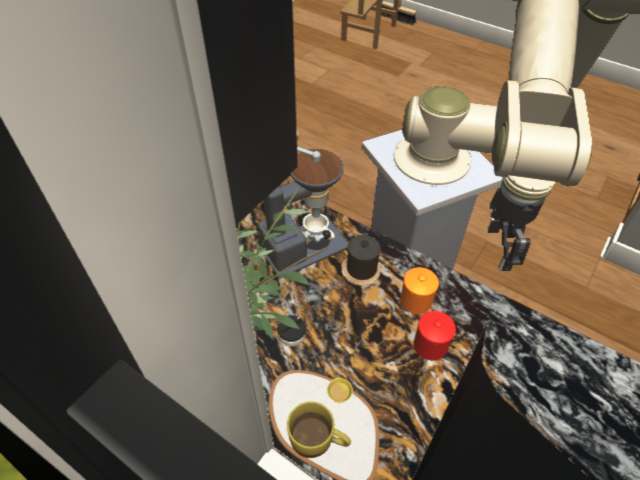

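View pics/top0.png

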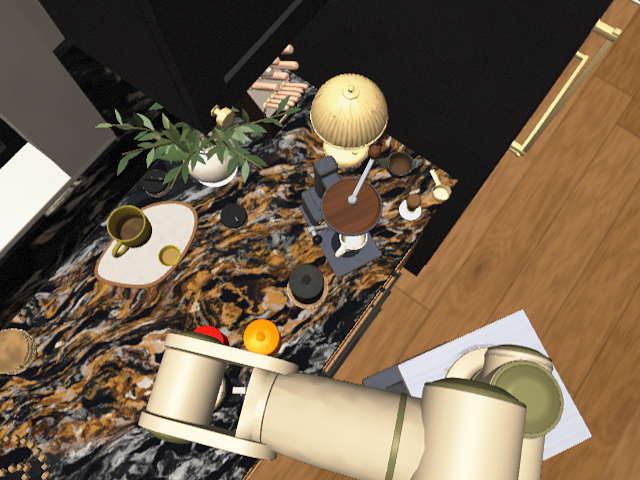

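```bash
python3 - <<'E'
from h import *
a,ad,ac=load('scene0');b,bd,bc=load('top0')
A=cv2.resize(a[140:300,250:450],(800,640),interpolation=cv2.INTER_CUBIC)[:600]
B=cv2.resize(b[140:320,260:420],(640,720),interpolation=cv2.INTER_CUBIC)
out=np.hstack([cv2.resize(a[140:290,250:400],(400,400),interpolation=cv2.INTER_CUBIC),cv2.resize(b[150:310,260:420],(400,400),interpolation=cv2.INTER_CUBIC)])
cv2.imwrite('pics/c1.png',out[:,:,::-1])
for n,(c,d) in dict(scene=(ac,ad),top=(bc,bd)).items():
    P=cloud(c,d)
    ok=(d>0)
    for (x,y,r) in [(0.4,0.3,0)]: pass
    pts=dict(scene=dict(can=(364,243),ball=(326,235),hop=(318,170),cup=(315,222),orange=(420,273),red=(435,320)),top=dict(can=(307,270),ball=(318,239),hop=(351,205),orange=(262,322),red=(210,332),cup=(353,241)))[n]
    for k,(u,v) in pts.items(): print(n,k,np.round(P[v,u],3))
E
```

```text
scene can [0.389 0.279 0.104]
scene ball [0.462 0.229 0.115]
scene hop [0.459 0.178 0.272]
scene cup [0.438 0.117 0.036]
scene orange [0.308 0.395 0.085]
scene red [0.352 0.516 0.096]
top can [0.405 0.266 0.093]
top ball [0.453 0.219 0.118]
top hop [0.442 0.155 0.283]
top orange [0.341 0.397 0.083]
top red [0.364 0.505 0.083]
top cup [0.444 0.135 0.02 ]
```

View pics/c1.png

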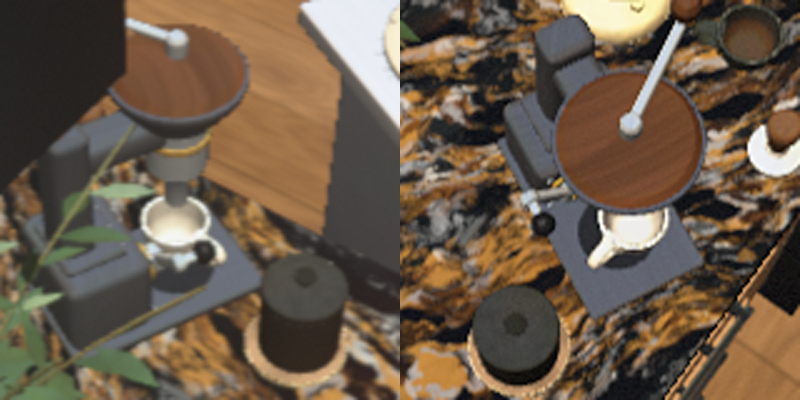

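```bash
python3 - <<'E'
from h import *
for n in('scene','top'):
    im,d,c=load(n+'0'); P=cloud(c,d); ok=d>0
    def sel(x,y,r,z0,z1):
        m=ok&(np.hypot(P[...,0]-x,P[...,1]-y)<r)&(P[...,2]>z0)&(P[...,2]<z1); return m
    def circ(m,lab):
        q=P[m][:,:2].astype(np.float32)
        if len(q)<4: print(n,lab,'none');return
        h=cv2.minEnclosingCircle(q); print(n,lab,len(q),'enc',np.round(h,4).tolist() if 0 else (np.round(h[0],4),round(h[1],4)),'mean',np.round(P[m].mean(0),4),'zmed',round(float(np.median(P[m][:,2])),4))
    circ(sel(.395,.27,.06,.085,.100),'cantop'); circ(sel(.395,.27,.05,.103,.12),'knob')
    circ(sel(.395,.27,.075,.004,.012),'coaster')
    circ(sel(.455,.155,.09,.24,.275),'hopper')
    m=sel(.46,.225,.025,.09,.14)
    for v,u in np.argwhere(m)[:60]: print(u,v,np.round(P[v,u],3),im[v,u])
    m=sel(.43,.15,.2,.009,.019); q=P[m][:,:2].astype(np.float32); print('foot',len(q),cv2.minAreaRect(q))
    hsv=cv2.cvtColor(im,cv2.COLOR_RGB2HSV)
    for lab,lo,hi in(('orange',(10,200,150),(20,255,255)),('red',(0,200,120),(6,255,255))):
        m=(cv2.inRange(hsv,lo,hi)>0)&sel(.34,.45,.2,.06,.2); circ(m,lab)
E
```

```text
scene cantop 613 enc (array([0.3876, 0.2782]), 0.0397) mean [0.3893 0.2819 0.0907] zmed 0.0907
scene knob 34 enc (array([0.3881, 0.2793]), 0.0097) mean [0.3888 0.28   0.1048] zmed 0.1047
scene coaster 320 enc (array([0.396 , 0.2691]), 0.0733) mean [0.4048 0.2822 0.0075] zmed 0.0074
scene hopper 1360 enc (array([0.4682, 0.1504]), 0.0777) mean [0.4563 0.1734 0.2649] zmed 0.2673
324 230 [0.46  0.214 0.116] [122 119 110]
325 230 [0.459 0.217 0.119] [112 112 106]
326 230 [0.458 0.221 0.123] [114 114 108]
327 230 [0.456 0.221 0.122] [114 115 108]
328 230 [0.453 0.22  0.119] [130 131 123]
329 230 [0.45  0.22  0.118] [186 189 179]
323 231 [0.462 0.213 0.113] [88 83 74]
324 231 [0.461 0.216 0.116] [63 59 55]
325 231 [0.461 0.222 0.122] [59 56 53]
326 231 [0.458 0.219 0.117] [62 59 57]
327 231 [0.456 0.222 0.119] [62 59 56]
328 231 [0.454 0.222 0.118] [74 73 70]
329 231 [0.451 0.222 0.118] [139 140 135]
330 231 [0.449 0.223 0.117] [205 208 199]
323 232 [0.464 0.217 0.114] [59 55 50]
324 232 [0.463 0.219 0.116] [51 48 46]
325 232 [0.461 0.221 0.117] [61 58 55]
326 232 [0.46  0.225 0.121] [70 68
[... 4461 characters left out ...]
76 0.229 0.106] [109 101  95]
311 233 [0.474 0.227 0.109] [98 89 84]
312 233 [0.472 0.225 0.113] [200 207 206]
313 233 [0.472 0.223 0.109] [205 216 231]
314 233 [0.471 0.221 0.11 ] [202 216 229]
315 233 [0.471 0.219 0.107] [202 201 191]
312 234 [0.471 0.226 0.108] [188 174 151]
313 234 [0.47  0.224 0.109] [205 214 225]
314 234 [0.467 0.223 0.115] [209 223 239]
315 234 [0.466 0.221 0.116] [180 187 184]
foot 1683 ((0.4171812832355499, 0.14064696431159973), (0.3234267234802246, 0.2501339912414551), 69.2055892944336)
top orange 546 enc (array([0.312 , 0.4105]), 0.0383) mean [0.3164 0.4    0.084 ] zmed 0.0829
top red 231 enc (array([0.3562, 0.5114]), 0.0337) mean [0.3637 0.5042 0.0822] zmed 0.082
```

```bash
python3 - <<'E'
from h import *
im,d,c=load('top0'); P=cloud(c,d).reshape(-1,3); im2,d2,c2=load('scene0'); P2=cloud(c2,d2).reshape(-1,3)
Q=np.vstack([P[d.ravel()>0],P2[d2.ravel()>0]])
xs=np.arange(.36,.66,.03); ys=np.arange(.52,.10,-.03)
print('y\\x',np.round(xs,2))
for y in ys:
    r=[]
    for x in xs:
        m=(abs(Q[:,0]-x)<.015)&(abs(Q[:,1]-y)<.015); r.append(int(1000*np.percentile(Q[m,2],99)) if m.any() else -1)
    print(round(y,2),r)
# foot plate front/left edge, top view: low-saturation bluish dark pixels
hsv=cv2.cvtColor(im,cv2.COLOR_RGB2HSV)
W=cloud(c,d); z=W[...,2]
m=((z>.009)&(z<.02)&(W[...,0]>.33)&(W[...,0]<.5)&(W[...,1]>.09)&(W[...,1]<.22)&(hsv[...,1]<90)).astype(np.uint8)
m=cv2.morphologyEx(m,cv2.MORPH_OPEN,np.ones((3,3)))
n,l,s,_=cv2.connectedComponentsWithStats(m); k=1+s[1:,4].argmax(); print(s[k])
r,cc=np.where(l==k); q=W[r,cc][:,:2].astype(np.float32); h=cv2.convexHull(q)[:,0]; print(cv2.minAreaRect(q)); print(np.round(cv2.approxPolyDP(h,.006,True)[:,0],4).tolist())
# ball, both views
for n,(i,dd,cc) in dict(top=(im,d,c),scene=(im2,d2,c2)).items():
    W=cloud(cc,dd); mm=(dd>0)&(np.hypot(W[...,0]-.459,W[...,1]-.224)<.022)&(W[...,2]>.095)&(i.max(-1)<80)
    v,u=np.where(mm); print(n,len(u),(u.min()+u.max())/2,(v.min()+v.max())/2,np.round(W[mm].mean(0),4)); 
    o,r=ray(cc,(u.min()+u.max())/2,(v.min()+v.max())/2); print(np.round(o+r*(np.median(dd[mm])+.008),4))
E
```

```text
y\x [0.36 0.39 0.42 0.45 0.48 0.51 0.54 0.57 0.6  0.63 0.66]
0.52 [98, 85, 5, 4, 4, 4, 6, 28, 29, 14, 320]
0.49 [86, 81, 4, 4, 4, 4, 4, 7, 13, 14, 277]
0.46 [3, 4, 4, 3, 5, 4, 4, 363, 310, 311, 345]
0.43 [83, 4, 4, 5, 4, 4, 3, 363, 349, 322, 338]
0.4 [84, 4, 3, 4, 4, 4, 3, 25, 39, 755, 767]
0.37 [4, 5, 4, 4, 5, 4, 3, 763, 751, 749, 310]
0.34 [5, 5, 4, 5, 4, 4, 4, 763, 748, 312, 305]
0.31 [93, 94, 91, 4, 4, 4, 325, 521, 729, 691, 287]
0.28 [96, 107, 94, 5, 4, 5, 353, 344, 532, 687, 326]
0.25 [95, 96, 92, 4, 4, 5, 4, 5, 4, 657, 645]
0.22 [9, 13, 256, 261, 255, 99, 101, 101, 4, 5, 623]
0.19 [4, 263, 272, 275, 272, 261, 242, 243, 4, 4, 589]
0.16 [5, 269, 277, 297, 277, 268, 247, 247, 77, 4, 312]
0.13 [5, 268, 277, 296, 297, 267, 245, 245, 95, 191, 211]
0.1 [3, 240, 269, 271, 301, 332, -1, 101, 195, 228, 239]
[ 320  231   59   47 1215]
((0.4402758479118347, 0.1500416249036789), (0.11674237996339798, 0.11927052587270737), 2.7174508571624756)
[[0.4943000078201294, 0.19760000705718994], [0.4634999930858612, 0.21080000698566437], [0.382999986410141, 0.20509999990463257], [0.3910999894142151, 0.09489999711513519], [0.4440999925136566, 0.09049999713897705], [0.49639999866485596, 0.18639999628067017]]
top 81 318.5 229.0 [0.4533 0.2208 0.1244]
[0.4737 0.2092 0.1156]
scene 80 325.0 212.0 [0.4595 0.2181 0.1736]
[0.4451 0.1872 0.1447]
```

```bash
python3 -m handwheel '[[[0,0,0,-0.08],[0,0,0,-0.1]]]' 45 60
```

```text
time_s: 0.27
position: [0.2275, 0.5005, 0.21]
tool_rot: [[-0.971, 0.241, -0.001], [0.241, 0.971, -0.001], [0.0, -0.001, -1.0]]
ft_force: [-0.5, 0.9, -0.3]
grip_width: 0.0641
```

```bash
python3 -m handwheel '[[[-0.0178,-0.0291,0,-0.1],[0,0,0,-0.1],[0,0,0,-0.11]]]' >/dev/null; python3 -m handwheel '[[[-0.0178,-0.0291,0,0],[-0.0178,-0.0291,0,0],[-0.0178,-0.0291,0,0],[-0.0178,-0.0291,0,0]]]' >/dev/null;  python3 -m handwheel '[[[-0.0178,-0.0291,0,0],[-0.0178,-0.0291,0,0],[-0.0178,-0.0291,0,0],[0,0,0,0]]]'
python3 - <<'E'
from h import *
s=env.observe(); p=np.array(s['position']);T=np.array(s['tool_rot'])
im,d,c=shot('wrist','w1'); cp=-c[1].T@c[2]; print('cam in tool',np.round(T.T@(cp-p),3),'axis',np.round(T.T@c[1][2],3), 'tool y ang',np.degrees(np.arctan2(T[1,1],T[0,1])))
P=cloud(c,d)
m=(d>0)&(np.hypot(P[...,0]-.386,P[...,1]-.278)<.06)
for z0,z1 in((.1,.13),(.085,.1),(.004,.012)):
    k=m&(P[...,2]>z0)&(P[...,2]<z1)
    if k.any(): print(k.sum(),cv2.minEnclosingCircle(P[k][:,:2].astype(np.float32)),np.median(P[k][:,2]))
E
```

```text
time_s: 1.18
position: [0.3777, 0.269, 0.2101]
tool_rot: [[-0.998, -0.058, 0.0], [-0.058, 0.998, -0.001], [-0.0, -0.001, -1.0]]
ft_force: [0.5, -0.4, -0.4]
grip_width: 0.0382
cam in tool [ 0.066  0.001 -0.164] axis [-0.267  0.     0.964] tool y ang 93.34275928631223
509 ((0.3881392776966095, 0.2783401906490326), 0.009900120086967945) 0.10504847865408697
6479 ((0.38821274042129517, 0.27832677960395813), 0.03858722373843193) 0.09219622902376462
1155 ((0.38191187381744385, 0.2815220057964325), 0.05371364951133728) 0.008376791044084439
```

View pics/w1.png

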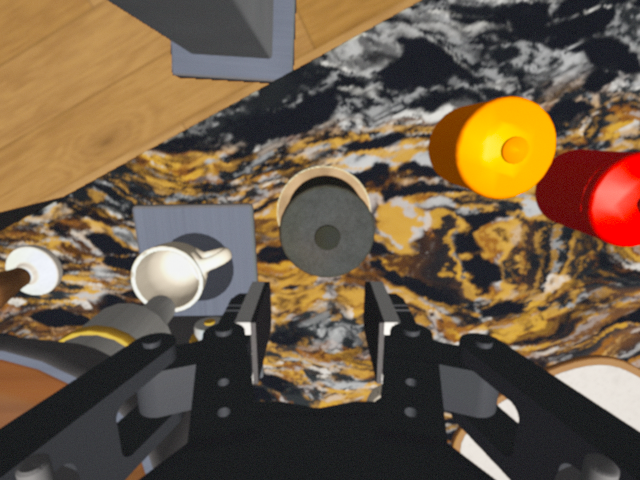

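```bash
python3 -m handwheel '[[[-0.0108,0.0087,0.02,0],[0,0,0.03,0],[0,0,0.03,0],[0,0,0.015,0],[0,0,0,0]]]' >/dev/null; python3 -m handwheel '[[[0,0,0,0],[0,0,0,0]]]' ;  python3 -m handwheel '[[[0,0,0,0],[0,0,0,0],[0,0,0,0],[0,0,0,0],[0,0,0,0]]]' 10 70
```

```text
time_s: 1.82
position: [0.3856, 0.2828, 0.1165]
tool_rot: [[-0.998, -0.064, 0.002], [-0.064, 0.998, 0.001], [-0.002, 0.001, -1.0]]
ft_force: [1.3, 0.4, 0.6]
grip_width: 0.0383
time_s: 2.23
position: [0.3853, 0.282, 0.1157]
tool_rot: [[-0.998, -0.063, 0.0], [-0.063, 0.998, 0.0], [-0.0, 0.0, -1.0]]
ft_force: [0.2, -1.0, 0.0]
grip_width: 0.0087
```

```bash
python3 - <<'E'
from h import *
im,d,c=shot('wrist','w2'); print(np.round(env.observe()['position'],4), env.observe()['grip_width'])
s=env.observe(); print(proj(c,np.array(s['position'])))
P=cloud(c,d)
for v,u in((237,327),): pass
cv2.imwrite('pics/w2c.png',cv2.resize(im[150:450,160:480],(640,600))[:,:,::-1])
E
```

```text
[0.3853 0.282  0.1156] 0.008493425630497658
[314.95240494 277.25895632]
```

View pics/w2c.png

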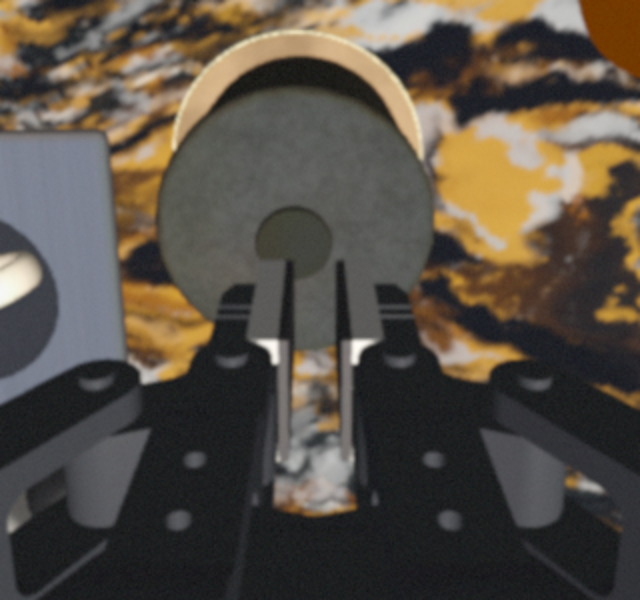

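```bash
python3 - <<'E'
from h import *
im,d,c=load('w2'); P=cloud(c,d); p=np.array([.3853,.282,.1156])
print(proj(c,p-[0,0,.017]),proj(c,p))
for n,cc in dict(knob=(293,238),lid=(293,150),tipL=(272,270),tipR=(358,270),tipR2=(358,290)).items():
    u,v=160+cc[0]//2,150+cc[1]//2; print(n,u,v,np.round(P[v-1:v+2,u-1:u+2].reshape(-1,3).mean(0),4))
m=(d>0)&(np.hypot(P[...,0]-.386,P[...,1]-.278)<.06)
for z0,z1 in((.1,.108),(.085,.098)):
    k=m&(P[...,2]>z0)&(P[...,2]<z1); print(k.sum(),cv2.minEnclosingCircle(P[k][:,:2].astype(np.float32)),np.median(P[k][:,2]))
E
```

```text
[315.06169657 264.94548984] [314.90293751 277.26376428]
knob 306 269 [0.3848 0.2775 0.1066]
lid 306 225 [0.3657 0.2761 0.0931]
tipL 296 285 [0.3702 0.2748 0.1614]
tipR 339 285 [0.3755 0.2909 0.1465]
tipR2 339 295 [0.3755 0.2903 0.1559]
954 ((0.38778427243232727, 0.27810582518577576), 0.00996328704059124) 0.10484090781891697
11288 ((0.38789308071136475, 0.2780124247074127), 0.038575854152441025) 0.09215090464359044
```

```bash
python3 - <<'E'
from h import *
im,d,c=load('w2'); P=cloud(c,d)
for u in (296,298,302,330,334,339,343):
    col=[(v,np.round(P[v,u],4).tolist()) for v in range(272,292,2)]
    print(u,col)
E
python3 -c "from rig import env; s=env.observe(); print(s['position'],s['grip_width'],s['ft_force'])"
```

```text
296 [(272, [0.3871, 0.2726, 0.1055]), (274, [0.3879, 0.2727, 0.1063]), (276, [0.3894, 0.2727, 0.105]), (278, [0.3903, 0.2727, 0.1055]), (280, [0.377, 0.274, 0.1403]), (282, [0.3763, 0.2742, 0.1441]), (284, [0.3764, 0.2743, 0.146]), (286, [0.3766, 0.2743, 0.1473]), (288, [0.3765, 0.2745, 0.1496]), (290, [0.3763, 0.2746, 0.1517])]
298 [(272, [0.3866, 0.2736, 0.1067]), (274, [0.3875, 0.2737, 0.1072]), (276, [0.3891, 0.2737, 0.1058]), (278, [0.3903, 0.2737, 0.1055]), (280, [0.3769, 0.2748, 0.1404]), (282, [0.3767, 0.2749, 0.1432]), (284, [0.3762, 0.275, 0.1462]), (286, [0.3766, 0.2751, 0.1473]), (288, [0.3767, 0.2752, 0.1489]), (290, [0.3765, 0.2753, 0.1512])]
302 [(272, [0.3863, 0.2756, 0.1072]), (274, [0.387, 0.2757, 0.1082]), (276, [0.3882, 0.2757, 0.1077]), (278, [0.3892, 0.2758, 0.108]), (280, [0.3764, 0.2764, 0.1414]), (282, [0.3765, 0.2765, 0.1434]), (284, [0.3764, 0.2766, 0.1456]), (286, [0.3762, 0.2767, 0.1479]), (288, [0.3764, 0.2767, 0.1495]), (290, [0.3768, 0.2768, 0.1503])]
330 [(272, [0.39, 0.2902, 0.0952]), (274, [0.3912, 0.2903, 0.0951]), (276, [0.3922, 0.2904, 0.0953]), 
[... 622 characters left out ...]
0947]), (276, [0.3919, 0.2951, 0.0954]), (278, [0.3931, 0.2952, 0.0952]), (280, [0.3755, 0.2912, 0.1415]), (282, [0.3756, 0.2911, 0.1433]), (284, [0.3754, 0.2909, 0.1459]), (286, [0.3755, 0.2908, 0.1476]), (288, [0.3756, 0.2907, 0.1493]), (290, [0.3753, 0.2905, 0.1518])]
343 [(272, [0.3899, 0.2972, 0.0943]), (274, [0.3912, 0.2973, 0.0939]), (276, [0.3924, 0.2974, 0.0938]), (278, [0.3933, 0.2975, 0.0942]), (280, [0.3756, 0.2928, 0.1409]), (282, [0.3751, 0.2925, 0.1443]), (284, [0.3757, 0.2925, 0.1449]), (286, [0.3754, 0.2923, 0.1475]), (288, [0.3757, 0.2923, 0.1489]), (290, [0.3754, 0.2921, 0.1515])]
[0.38529731 0.28202326 0.11559698] 0.008493425630497658 [ 0.32682578 -0.1670978  -0.1286267 ]
```

```bash
python3 - <<'E'
from h import *
im,d,c=load('scene0'); P=cloud(c,d)
m=(d>0)&(np.hypot(P[...,0]-.228,P[...,1]-.501)<.09)&(P[...,2]>.15)&(P[...,2]<.35)
q=P[m]; print(len(q),q.min(0)); o=np.argsort(q[:,2])[:25]; print(np.round(q[o],3).tolist())
print('grip pix',np.argwhere(m)[:,::-1].min(0),np.argwhere(m)[:,::-1].max(0),proj(c,[.228,.501,.21]))
im,d,c=shot('scene','s2'); P=cloud(c,d)
m=(d>0)&(np.hypot(P[...,0]-.386,P[...,1]-.281)<.06)&(P[...,2]>.11)&(P[...,2]<.3)
q=P[m]; print(len(q)); o=np.argsort(q[:,2])[:15]; print(np.round(q[o],3).tolist())
cv2.imwrite('pics/s2c.png',cv2.resize(im[130:310,260:460],(666,600),interpolation=cv2.INTER_CUBIC)[:,:,::-1])
E
```

```text
1341 [0.19784808 0.42911738 0.24248142]
[[0.253, 0.542, 0.242], [0.204, 0.463, 0.245], [0.213, 0.459, 0.245], [0.21, 0.461, 0.245], [0.206, 0.463, 0.245], [0.219, 0.457, 0.245], [0.212, 0.461, 0.246], [0.257, 0.543, 0.246], [0.203, 0.465, 0.246], [0.202, 0.466, 0.246], [0.218, 0.459, 0.246], [0.254, 0.545, 0.246], [0.216, 0.459, 0.246], [0.253, 0.541, 0.247], [0.217, 0.457, 0.247], [0.215, 0.458, 0.247], [0.212, 0.46, 0.247], [0.21, 0.464, 0.248], [0.257, 0.542, 0.248], [0.214, 0.459, 0.248], [0.2, 0.466, 0.248], [0.258, 0.54, 0.248], [0.256, 0.543, 0.248], [0.211, 0.461, 0.248], [0.209, 0.462, 0.249]]
grip pix [488 188] [530 270] [493.53758511 260.38815308]
1268
[[0.389, 0.293, 0.137], [0.395, 0.276, 0.139], [0.392, 0.293, 0.139], [0.395, 0.279, 0.139], [0.392, 0.278, 0.139], [0.396, 0.272, 0.139], [0.393, 0.281, 0.139], [0.396, 0.29, 0.14], [0.396, 0.294, 0.141], [0.396, 0.272, 0.142], [0.378, 0.298, 0.143], [0.395, 0.28, 0.143], [0.392, 0.278, 0.143], [0.393, 0.265, 0.144], [0.383, 0.299, 0.144]]
```

View pics/s2c.png

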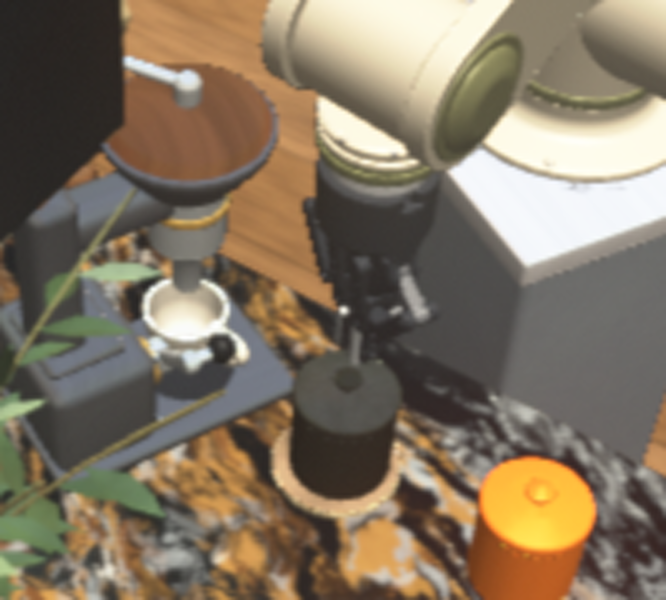

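```bash
python3 -m handwheel '[[[-0.0024,-0.0042,0,0],[0,0,0,0],[0,0,0,0],[0,0,0,0]]]' 45 >/dev/null; python3 -m handwheel '[[[0,0,0.015,0],[0,0,0.015,0],[0,0,0.0095,0],[0,0,0,0],[0,0,0,0]]]' ;  python3 -m handwheel '[[[0,0,0,0],[0,0,0,0],[0,0,0,0],[0,0,0,0],[0,0,0,0]]]' 10 70
```

```text
time_s: 3.08
position: [0.3879, 0.278, 0.0759]
tool_rot: [[-0.998, -0.063, -0.001], [-0.063, 0.998, -0.0], [0.001, -0.0, -1.0]]
ft_force: [-0.5, -0.6, 0.3]
grip_width: 0.039
time_s: 3.5
position: [0.3885, 0.2779, 0.0769]
tool_rot: [[-0.998, -0.063, 0.002], [-0.063, 0.998, 0.0], [-0.002, -0.0, -1.0]]
ft_force: [0.7, -3.6, 6.5]
grip_width: 0.0143
```

```bash
python3 -m handwheel '[[[0,0,0,0],[0,0,0,0],[0,0,0,0]]]'; python3 -m handwheel '[[[0,0,-0.005,0],[0,0,-0.01,0],[0,0,-0.01,0],[0,0,0,0]]]'
python3 - <<'E'
from h import *
im,d,c=shot('wrist','w3'); P=cloud(c,d); s=env.observe(); p=s['position']; print(p,s['ft_force'],s['grip_width'])
m=(d>0)&(np.hypot(P[...,0]-p[0],P[...,1]-p[1])<.06)&(P[...,2]>.07)&(P[...,2]<.135)&(np.arange(480)[:,None]<262)
print(cv2.minEnclosingCircle(P[m][:,:2].astype(np.float32)),np.percentile(P[m][:,2],[5,50,95]))
E
```

```text
time_s: 3.75
position: [0.3885, 0.2779, 0.0769]
tool_rot: [[-0.998, -0.063, 0.002], [-0.063, 0.998, 0.0], [-0.002, -0.0, -1.0]]
ft_force: [-0.4, -3.7, 6.8]
grip_width: 0.0142
time_s: 4.08
position: [0.3883, 0.2783, 0.1023]
tool_rot: [[-0.998, -0.063, 0.002], [-0.063, 0.998, 0.001], [-0.002, 0.001, -1.0]]
ft_force: [2.2, -0.5, -5.2]
grip_width: 0.0141
[0.38798599 0.27815788 0.10135211] [ 0.77838679 -0.61632014 -5.77825504] 0.014246401160025462
((0.3759402632713318, 0.2784557342529297), 0.03638513758778572) [0.08632293 0.11658699 0.11975573]
```

```bash
python3 -m handwheel '[[[0,0,-0.015,0],[0,0.008,-0.015,0],[-0.0126,0.0175,0,0],[-0.0126,0.0195,0,0],[-0.0126,0.0195,0,0]]]' >/dev/null; python3 -m handwheel '[[[-0.0126,0.0195,0,0],[-0.0126,0.0195,0,0],[-0.0126,0.0195,0,0],[-0.0126,0.0195,0,0],[-0.0126,0.0175,0,0]]]' >/dev/null; python3 -m handwheel '[[[-0.0125,0.014,0,0],[0,0,0.01,0],[0,0,0.01,0],[0,0,0.01,0],[0,0,0,0]]]'
```

```text
time_s: 5.38
position: [0.4883, 0.4573, 0.0973]
tool_rot: [[-0.998, -0.063, -0.005], [-0.063, 0.998, -0.004], [0.006, -0.003, -1.0]]
ft_force: [-0.0, -0.7, -6.3]
grip_width: 0.0144
```

```bash
python3 -m handwheel '[[[0,0,0.01,0],[0,0,0.01,0],[0,0,0.005,0],[0,0,0,0],[0,0,0,0]]]'; python3 -m handwheel '[[[0,0,0.003,0],[0,0,0,0],[0,0,0,0]]]'
```

```text
time_s: 5.8
position: [0.49, 0.4587, 0.0757]
tool_rot: [[-0.998, -0.063, -0.0], [-0.063, 0.998, -0.0], [0.0, -0.0, -1.0]]
ft_force: [0.8, -0.3, -5.7]
grip_width: 0.0143
time_s: 6.05
position: [0.49, 0.4588, 0.0731]
tool_rot: [[-0.998, -0.063, 0.0], [-0.063, 0.998, 0.0], [-0.0, 0.0, -1.0]]
ft_force: [-0.1, -0.1, -5.6]
grip_width: 0.0143
```

```bash
python3 -m handwheel '[[[0,0,0.003,0],[0,0,0,0]]]'; python3 -m handwheel '[[[0,0,0.0015,0],[0,0,0,0]]]';python3 -m handwheel '[[[0,0,0.001,0],[0,0,0,0]]]'
```

```text
time_s: 6.22
position: [0.49, 0.4587, 0.0697]
tool_rot: [[-0.998, -0.063, 0.0], [-0.063, 0.998, -0.0], [-0.0, -0.0, -1.0]]
ft_force: [0.3, 0.6, -6.4]
grip_width: 0.0144
time_s: 6.38
position: [0.4906, 0.4588, 0.0696]
tool_rot: [[-0.998, -0.063, 0.002], [-0.063, 0.998, 0.001], [-0.002, 0.0, -1.0]]
ft_force: [0.1, -1.6, 2.6]
grip_width: 0.0144
time_s: 6.55
position: [0.4909, 0.4588, 0.0695]
tool_rot: [[-0.998, -0.063, 0.003], [-0.063, 0.998, 0.001], [-0.003, 0.001, -1.0]]
ft_force: [-0.8, -4.3, 7.9]
grip_width: 0.0143
```

```bash
python3 -m handwheel '[[[0,0,-0.001,0],[0,0,0,0],[0,0,0,0],[0,0,0,0],[0,0,0,0]]]' 50; python3 -m handwheel '[[[0,0,-0.01,0],[0,0,-0.02,0],[0,0,-0.03,0],[0,0,-0.03,0],[0,0,-0.03,0]]]' 100 >/dev/null; python3 -m handwheel '[[[0.0082,-0.031,0,0],[0.0082,-0.031,0,0],[0.0082,-0.031,0,0],[0.0082,-0.03,0,0],[0,0,0,0]]]'
python3 - <<'E'
from h import *
im,d,c=shot('wrist','w4'); shot('scene','s4'); s=env.observe(); print(s['position'],s['grip_width'])
for n in('w4','s4'):
    im,d,c=load(n); P=cloud(c,d)
    m=(d>0)&(np.hypot(P[...,0]-.459,P[...,1]-.222)<.03)&(P[...,2]>.08)&(P[...,2]<.135)&(im.max(-1)<90)
    if n=='w4': m&=np.arange(480)[:,None]<300
    k,l,st,ce=cv2.connectedComponentsWithStats(m.astype(np.uint8)); 
    for i in range(1,k):
        if st[i,4]>20: print(n,st[i],ce[i],np.round(P[l==i].mean(0),4))
    print(n,'ball proj',proj(c,[.459,.222,.112]))
    m=(d>0)&(np.hypot(P[...,0]-.49,P[...,1]-.459)<.05)&(P[...,2]>.08)&(P[...,2]<.12); print(n,'can',m.sum(), cv2.minEnclosingCircle(P[m][:,:2].astype(np.float32)) if m.any() else '')
im,d,c=load('s4');P=cloud(c,d);p=np.array(s['position']);T=np.array(s['tool_rot'])
L=(P-p)@T; m=(d>0)&(abs(L[...,0])<.1)&(abs(L[...,1])<.12)
for z in np.arange(-.28,0.0,.02):
    k=m&(L[...,2]>z)&(L[...,2]<z+.02)&(P[...,2]>.14); 
    if k.sum()>3: print(round(z,2),k.sum(),np.round(L[k].min(0),3),np.round(L[k].max(0),3))
E
```

```text
time_s: 6.97
position: [0.49, 0.4589, 0.0683]
tool_rot: [[-0.998, -0.063, -0.0], [-0.063, 0.998, 0.0], [0.0, 0.0, -1.0]]
ft_force: [-0.1, 0.8, -0.2]
grip_width: 0.0427
time_s: 7.8
position: [0.4641, 0.3302, 0.1897]
tool_rot: [[-0.998, -0.06, -0.0], [-0.06, 0.998, -0.001], [0.0, -0.001, -1.0]]
ft_force: [-0.1, -0.2, 0.4]
grip_width: 0.0853
[0.46528727 0.33348064 0.18959786] 0.08591013972370957
w4 [138 201  35  31 829] [154.83353438 215.75150784] [0.4567 0.2248 0.117 ]
w4 [141 240  10   8  38] [146.44736842 242.57894737] [0.4818 0.209  0.097 ]
w4 ball proj [153.95567503 217.32018387]
w4 can 6875 ((0.4900285005569458, 0.45835015177726746), 0.03858499228954315)
s4 [322 231   8   8  49] [326.02040816 234.18367347] [0.4605 0.2257 0.1142]
s4 ball proj [325.89272539 233.51399438]
s4 can 824 ((0.4896259903907776, 0.45813074707984924), 0.03813578933477402)
-0.28 1008 [-0.063 -0.074 -0.28 ] [ 0.099  0.072 -0.26 ]
-0.26 379 [-0.058 -0.075 -0.26 ] [ 0.1    0.069 -0.24 ]
-0.24 473 [-0.041 -0.034 -0.24 ] [ 0.057  0.062 -0.22 ]
-0.22 219 [-0.04  -0.018 -0.22 ] [ 0.012  0.041 -0.2  ]
-0.2 437 [-0.038 -0.02  -0.2  ] [ 0.029  0.038 -0.18 ]
-0.18 328 [-0.087 -0.053 -0.18 ] [ 0.028  0.038 -0.16 ]
-0.16 201 [-0.099 -0.053 -0.16 ] [ 0.026  0.039 -0.14 ]
-0.14 423 [-0.099 -0.07  -0.14 ] [ 0.012  0.07  -0.12 ]
-0.12 277 [-0.02  -0.074 -0.12 ] [ 0.012  0.072 -0.1  ]
-0.1 261 [-0.018 -0.073 -0.1  ] [ 0.013  0.074 -0.08 ]
-0.08 91 [-0.014 -0.069 -0.08 ] [ 0.006  0.066 -0.06 ]
-0.06 135 [-0.012 -0.049 -0.06 ] [ 0.011  0.057 -0.04 ]
-0.04 23 [-0.011 -0.047 -0.04 ] [ 0.012  0.049 -0.033]
```

View pics/w4.png

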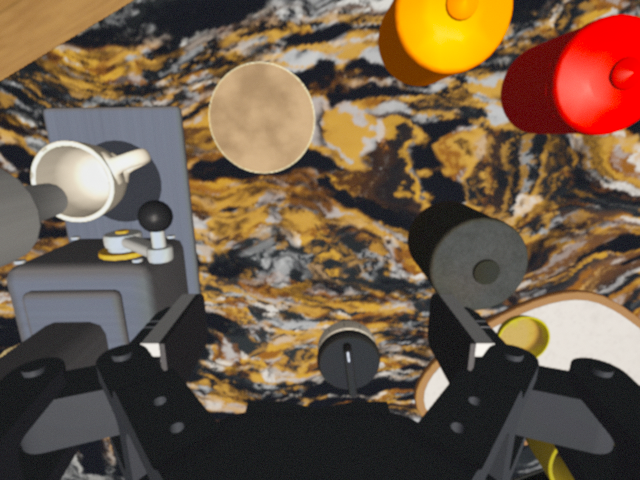

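```bash
python3 - <<'E'
from h import *
im,d,c=load('w4')
fl=onplane(c,181,108,.014); fr=onplane(c,46,109,.014); lb=onplane(c,194,285,.014); print('corners',fl,fr,lb, np.degrees(np.arctan2(*(fl-fr)[[1,0]]))-90, np.degrees(np.arctan2(*(lb-fl)[[1,0]])))
a=np.radians(4); R=np.array([[np.cos(a),-np.sin(a)],[np.sin(a),np.cos(a)]]); O=fl[:2]-R@[-.110,.060]; print('O',O,'hopaxis',O+R@[-.045,0])
b=np.array([.459,.223]); print('ball mill',(b-O)@R)
pts=[]
for n in('scene0','top0','s2','s4','w1','w4'):
    i,dd,cc=load(n); P=cloud(cc,dd)[dd>0]; M=(P[:,:2]-O)@R
    k=(abs(M[:,0]+.04)<.09)&(M[:,1]>-.0)&(M[:,1]<.085)&(P[:,2]>.14)&(P[:,2]<.36); 
    if n in('w1','w4'): k&=0<1
    for z in np.arange(.14,.30,.01):
        q=k&(P[:,2]>=z)&(P[:,2]<z+.01)
        if q.sum()>3:
            r=np.hypot(M[q,0]+.045,M[q,1]); pts.append((round(z,2),n,int(q.sum()),np.round(np.percentile(r,[50,90,98]),3).tolist(),round(M[q,1].max(),3)))
for p in sorted(pts): print(p)
# ball circle in w4: sphere fit
m=cv2.inRange(im,(0,0,0),(85,85,85)); sub=np.zeros_like(m); sub[195:236,132:180]=m[195:236,132:180]
k,l,st,ce=cv2.connectedComponentsWithStats(sub); i=1+st[1:,4].argmax(); v,u=np.where(l==i); (cu,cv_),r=cv2.minEnclosingCircle(np.c_[u,v].astype(np.float32)); print(cu,cv_,r)
o,rr=ray(c,cu,cv_); i2,d2,c2=load('s4'); o2,r2=ray(c2,326,234.4)
A=np.c_[rr,-r2]; t=np.linalg.lstsq(A,o2-o,rcond=None)[0]; print('tri',o+t[0]*rr,o2+t[1]*r2); print('by size',o+rr*c[0][0,0]*.011/r)
E
```

```text
corners [0.38478626 0.20821828 0.014     ] [0.39269212 0.09139508 0.014     ] [0.54973963 0.21488196 0.014     ] 3.871516631003203 2.313339897531073
O [0.4987037  0.15603765] hopaxis [0.45381331 0.1528986 ]
ball mill [-0.03493592  0.06956883]
(np.float64(0.14), 's2', 12, [0.053, 0.096, 0.097], np.float64(0.022))
(np.float64(0.14), 's4', 13, [0.092, 0.096, 0.097], np.float64(0.022))
(np.float64(0.14), 'scene0', 14, [0.089, 0.095, 0.096], np.float64(0.02))
(np.float64(0.14), 'top0', 9, [0.087, 0.095, 0.097], np.float64(0.022))
(np.float64(0.14), 'w1', 245, [0.089, 0.093, 0.095], np.float64(0.021))
(np.float64(0.14), 'w4', 414, [0.089, 0.095, 0.097], np.float64(0.022))
(np.float64(0.15), 's2', 46, [0.024, 0.093, 0.097], np.float64(0.026))
(np.float64(0.15), 's4', 41, [0.024, 0.091, 0.097], np.float64(0.026))
(np.float64(0.15), 'scene0', 48, [0.024, 0.094, 0.096], np.float64(0.026))
(np.float64(0.15), 'top0', 14, [0.087, 0.091, 0.093], np.float64(0.021))
(np.float64(0.15), 'w1', 381, [0.029, 0.09, 0.091], np.float64(0.025))
(np.float64(0.15), 'w4', 789, [0.027, 0.088, 0.095], np.float64(
[... 4729 characters left out ...]
, 27, [0.007, 0.01, 0.01], np.float64(0.007))
(np.float64(0.28), 'top0', 18, [0.011, 0.014, 0.017], np.float64(0.007))
(np.float64(0.28), 'w1', 2945, [0.107, 0.113, 0.114], np.float64(0.085))
(np.float64(0.29), 's2', 22, [0.006, 0.008, 0.01], np.float64(0.007))
(np.float64(0.29), 's4', 21, [0.005, 0.008, 0.01], np.float64(0.006))
(np.float64(0.29), 'scene0', 21, [0.006, 0.009, 0.011], np.float64(0.007))
(np.float64(0.29), 'top0', 23, [0.007, 0.011, 0.012], np.float64(0.007))
(np.float64(0.29), 'w1', 3791, [0.104, 0.111, 0.112], np.float64(0.083))
150.5 210.0 23.817110061645508
tri [0.45640786 0.21566288 0.10222578] [0.45591769 0.21659189 0.10170085]
by size [0.43725627 0.25243725 0.18519111]
```

```bash
python3 - <<'E'
from h import *
for n,p in(('s2',[.3853,.282,.1156]),('s4',[.4653,.3335,.1896])):
    im,d,c=load(n);P=cloud(c,d); T=np.array([[-.998,-.061,0],[-.061,.998,0],[0,0,-1]])
    L=(P-p)@T; m=(d>0)&(abs(L[...,0])<.06)&(abs(L[...,1])<.1)
    for z in np.arange(-.26,-.015,.01):
        k=m&(L[...,2]>z)&(L[...,2]<z+.01)&(P[...,2]>.11) 
        if k.sum()>3: print(n,round(z,2),k.sum(),np.round(L[k][:,:2].min(0),3),np.round(L[k][:,:2].max(0),3))
E
```

```text
s2 -0.26 117 [-0.057 -0.041] [0.06 0.07]
s2 -0.25 43 [-0.051 -0.043] [0.059 0.067]
s2 -0.24 252 [-0.042 -0.034] [0.036 0.064]
s2 -0.23 122 [-0.041 -0.021] [-0.002  0.041]
s2 -0.22 148 [-0.041 -0.02 ] [0.008 0.041]
s2 -0.21 20 [-0.037 -0.016] [0.012 0.04 ]
s2 -0.2 206 [-0.039 -0.018] [0.025 0.038]
s2 -0.19 144 [-0.039 -0.019] [0.026 0.039]
s2 -0.18 144 [-0.039 -0.013] [0.026 0.039]
s2 -0.17 123 [-0.039 -0.009] [0.028 0.039]
s2 -0.16 188 [-0.059 -0.1  ] [0.025 0.04 ]
s2 -0.15 152 [-0.06 -0.1 ] [0.011 0.04 ]
s2 -0.14 94 [-0.059 -0.1  ] [0.009 0.045]
s2 -0.13 110 [-0.058 -0.084] [0.008 0.054]
s2 -0.12 156 [-0.06 -0.09] [0.013 0.065]
s2 -0.11 93 [-0.055 -0.094] [0.011 0.063]
s2 -0.1 91 [-0.019 -0.056] [0.006 0.055]
s2 -0.09 85 [-0.018 -0.05 ] [0.013 0.047]
s2 -0.08 84 [-0.015 -0.042] [0.009 0.043]
s2 -0.07 44 [-0.015 -0.035] [0.006 0.036]
s2 -0.06 29 [-0.013 -0.01 ] [-0.002  0.019]
s2 -0.05 35 [-0.011 -0.008] [0.004 0.019]
s2 -0.04 44 [-0.013 -0.017] [0.005 0.02 ]
s2 -0.03 22 [-0.011 -0.017] [0.007 0.017]
s4 -0.26 150 [-0.058 -0.04 ] [0.059 0.069]
s4 -0.25 60 [-0.046 -0.032] [0.058 0.067]
[... 192 characters left out ...]
-0.02 ] [0.027 0.037]
s4 -0.19 186 [-0.038 -0.013] [0.029 0.038]
s4 -0.18 150 [-0.037 -0.01 ] [0.028 0.038]
s4 -0.17 170 [-0.038 -0.02 ] [0.024 0.038]
s4 -0.16 133 [-0.038 -0.016] [0.027 0.038]
s4 -0.15 51 [-0.028  0.021] [0.017 0.039]
s4 -0.14 222 [-0.014 -0.067] [0.012 0.069]
s4 -0.13 160 [-0.021 -0.07 ] [0.012 0.071]
s4 -0.12 138 [-0.02 -0.07] [0.013 0.072]
s4 -0.11 138 [-0.018 -0.074] [0.012 0.072]
s4 -0.1 141 [-0.018 -0.073] [0.013 0.074]
s4 -0.09 120 [-0.014 -0.071] [0.013 0.074]
s4 -0.08 37 [-0.014 -0.069] [0.004 0.066]
s4 -0.07 53 [-0.012 -0.049] [0.006 0.057]
s4 -0.06 69 [-0.012 -0.049] [0.011 0.057]
s4 -0.05 66 [-0.012 -0.048] [0.011 0.056]
s4 -0.04 24 [-0.011 -0.047] [0.012 0.049]
```

```bash
python3 -m handwheel '[[[0.0062,0,0.02,0],[0.0062,0,0.025,0],[0,0,0.025,0],[0,0,0.0205,0],[0,0,0,0]]]' >/dev/null; python3 -m handwheel '[[[0,-0.01,0,0],[0,-0.015,0,0],[0,-0.015,0,0],[0,-0.01,0,0],[0,0,0,0]]]'; python3 -m handwheel '[[[0,-0.009,0,0],[0,0,0,0],[0,0,0,0]]]'
python3 - <<'E'
from h import *
s=env.observe(); p=np.array(s['position']); print(p,s['ft_force'])
im,d,c=shot('scene','s5'); i2,d2,c2=shot('wrist','w5')
P=cloud(c2,d2)
m=(d2>0)&(np.hypot(P[...,0]-.457,P[...,1]-.222)<.02)&(P[...,2]>.095)&(P[...,2]<.128)&(i2.max(-1)<90); print('ball pts',m.sum(),np.round(np.percentile(P[m],[2,50,98],axis=0),4).tolist())
a=cv2.resize(im[140:290,270:420],(400,400),interpolation=cv2.INTER_CUBIC); b=cv2.resize(i2[140:400,60:320],(400,400))
cv2.imwrite('pics/c5.png',np.hstack([a,b])[:,:,::-1])
E
```

```text
time_s: 8.73
position: [0.4568, 0.282, 0.0994]
tool_rot: [[-0.998, -0.062, 0.002], [-0.062, 0.998, 0.0], [-0.002, 0.0, -1.0]]
ft_force: [0.5, 0.2, -0.1]
grip_width: 0.0855
time_s: 8.98
position: [0.4566, 0.2744, 0.0983]
tool_rot: [[-0.998, -0.063, 0.001], [-0.063, 0.998, 0.0], [-0.001, 0.0, -1.0]]
ft_force: [-0.0, -0.4, -0.2]
grip_width: 0.0856
[0.45660049 0.27437122 0.09826583] [-0.03156636 -0.42003106 -0.24314946]
ball pts 1527 [[0.4478, 0.2135, 0.109], [0.4533, 0.2242, 0.1167], [0.4632, 0.2322, 0.1208]]
```

View pics/c5.png

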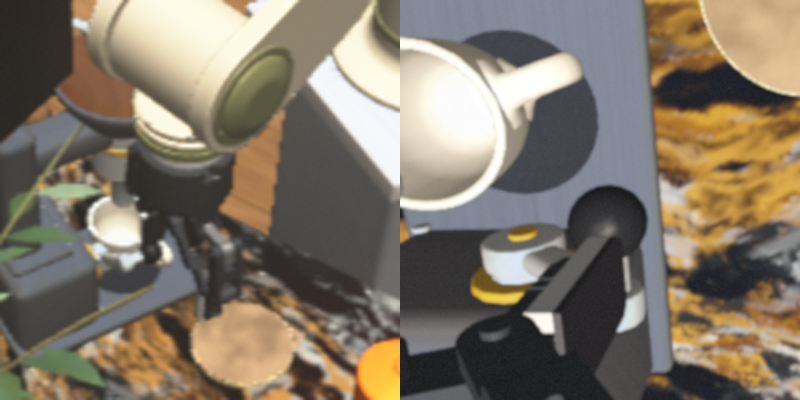

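```bash
python3 -m handwheel '[[[0,-0.002,0.005,0],[0,0,0.003,0],[0,0,0,0]]]'; python3 -m handwheel '[[[0,0,0.003,0],[0,0,0,0]]]'; python3 -m handwheel '[[[0,0.001,0.003,0],[0,0,0,0]]]';python3 -m handwheel '[[[0,0.002,0.003,0],[0,0,0,0]]]'
```

```text
time_s: 9.33
position: [0.456, 0.2723, 0.089]
tool_rot: [[-0.998, -0.063, -0.002], [-0.063, 0.998, -0.0], [0.002, -0.0, -1.0]]
ft_force: [-0.1, -0.6, 0.2]
grip_width: 0.0857
time_s: 9.5
position: [0.4563, 0.2723, 0.0863]
tool_rot: [[-0.998, -0.063, -0.001], [-0.063, 0.998, -0.0], [0.001, -0.0, -1.0]]
ft_force: [-0.2, -0.2, -1.1]
grip_width: 0.0853
time_s: 9.67
position: [0.4564, 0.2737, 0.0839]
tool_rot: [[-0.998, -0.063, 0.0], [-0.063, 0.998, 0.001], [-0.0, 0.001, -1.0]]
ft_force: [-1.1, 1.5, 3.9]
grip_width: 0.0852
time_s: 9.83
position: [0.4563, 0.276, 0.0812]
tool_rot: [[-0.998, -0.063, 0.0], [-0.063, 0.998, 0.001], [-0.001, 0.001, -1.0]]
ft_force: [-1.3, 2.5, 5.1]
grip_width: 0.0853
```

```bash
python3 -m handwheel '[[[0,0.002,0.004,0],[0,0.002,0.004,0],[0,0,0,0]]]'; python3 -m handwheel '[[[0,0.002,0.004,0],[0,0.001,0.004,0],[0,0,0,0]]]'; python3 - <<'E'
from h import *
s=env.observe(); i2,d2,c2=shot('wrist','w6'); P=cloud(c2,d2)
m=(d2>0)&(np.hypot(P[...,0]-.455,P[...,1]-.23)<.03)&(P[...,2]>.065)&(P[...,2]<.128)&(i2.max(-1)<90); print('ball pts',m.sum(),np.round(np.percentile(P[m],[2,50,98],axis=0),4).tolist())
E
```

```text
time_s: 10.08
position: [0.4559, 0.2811, 0.0737]
tool_rot: [[-0.998, -0.063, 0.001], [-0.063, 0.998, 0.003], [-0.001, 0.003, -1.0]]
ft_force: [-3.9, 9.6, 10.2]
grip_width: 0.0856
time_s: 10.33
position: [0.4556, 0.285, 0.0661]
tool_rot: [[-0.998, -0.063, 0.001], [-0.063, 0.998, 0.005], [-0.002, 0.005, -1.0]]
ft_force: [-6.7, 14.8, 13.3]
grip_width: 0.0854
ball pts 3256 [[0.4472, 0.2245, 0.0928], [0.4536, 0.2423, 0.1089], [0.469, 0.244, 0.1273]]
```

```bash
python3 - <<'E'
from h import *
im,d,c=shot('scene','s6'); i2,d2,c2=load('w6')
s=env.observe(); print(s['position'],s['ft_force'])
a=cv2.resize(im[180:280,280:380],(400,400),interpolation=cv2.INTER_CUBIC); b=cv2.resize(i2[140:400,60:320],(400,400))
cv2.imwrite('pics/c6.png',np.hstack([a,b])[:,:,::-1])
E
```

```text
[0.45574666 0.28492033 0.06639932] [-6.29252901 13.74723823 12.79465635]
```

View pics/c6.png

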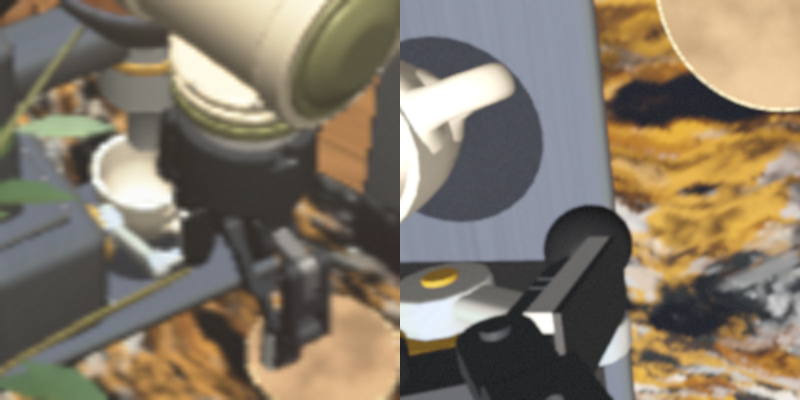

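```bash
python3 -m handwheel '[[[0,0.002,0.002,0],[0,0.0015,0.004,0],[0,0,0,0]]]'; python3 -m handwheel '[[[0,0.001,0.004,0],[0,0,0,0]]]';  python3 -m handwheel '[[[0,0.0005,0.004,0],[0,0,0,0]]]'
```

```text
time_s: 10.68
position: [0.4555, 0.2878, 0.0599]
tool_rot: [[-0.998, -0.063, 0.001], [-0.063, 0.998, 0.004], [-0.002, 0.004, -1.0]]
ft_force: [-5.1, 10.9, 10.5]
grip_width: 0.0851
time_s: 10.85
position: [0.4553, 0.2891, 0.0558]
tool_rot: [[-0.998, -0.063, 0.001], [-0.063, 0.998, 0.004], [-0.001, 0.004, -1.0]]
ft_force: [-4.1, 12.4, 10.2]
grip_width: 0.0856
time_s: 11.02
position: [0.4552, 0.2899, 0.0518]
tool_rot: [[-0.998, -0.063, 0.001], [-0.063, 0.998, 0.005], [-0.001, 0.005, -1.0]]
ft_force: [-4.9, 14.8, 9.4]
grip_width: 0.0851
```

```bash
python3 -m handwheel '[[[0,0.0015,0.003,0],[0,0.0005,0.003,0],[0,0,0,0]]]'; python3 -m handwheel '[[[0,0.0005,0.004,0],[0,0,0,0]]]';  python3 -m handwheel '[[[0,0,0.004,0],[0,0,0,0]]]'; python3 -m handwheel '[[[0,0,0.003,0],[0,0,0,0]]]'
```

```text
time_s: 11.27
position: [0.4553, 0.2914, 0.0455]
tool_rot: [[-0.998, -0.063, 0.001], [-0.063, 0.998, 0.004], [-0.001, 0.004, -1.0]]
ft_force: [-3.4, 11.7, 6.1]
grip_width: 0.0851
time_s: 11.43
position: [0.4551, 0.2919, 0.0412]
tool_rot: [[-0.998, -0.063, 0.001], [-0.063, 0.998, 0.004], [-0.001, 0.004, -1.0]]
ft_force: [-2.5, 11.4, 3.7]
grip_width: 0.0855
time_s: 11.6
position: [0.455, 0.2921, 0.037]
tool_rot: [[-0.998, -0.063, 0.0], [-0.063, 0.998, 0.004], [-0.001, 0.004, -1.0]]
ft_force: [-2.7, 14.2, 1.2]
grip_width: 0.0853
time_s: 11.77
position: [0.455, 0.292, 0.0338]
tool_rot: [[-0.998, -0.063, 0.0], [-0.063, 0.998, 0.004], [-0.0, 0.004, -1.0]]
ft_force: [-1.5, 13.5, -1.0]
grip_width: 0.0857
```

```bash
python3 -m handwheel '[[[0,0,0.003,0],[0,0,0,0]]]'; python3 -m handwheel '[[[0,-0.0005,0.003,0],[0,0,0,0]]]';  python3 -m handwheel '[[[0,-0.0005,0.003,0],[0,0,0,0]]]'; python3 -m handwheel '[[[0,-0.0005,0.003,0],[0,0,0,0]]]'
```

```text
time_s: 11.93
position: [0.455, 0.2911, 0.0307]
tool_rot: [[-0.998, -0.063, -0.0], [-0.063, 0.998, 0.002], [0.0, 0.002, -1.0]]
ft_force: [-0.3, -0.8, 0.2]
grip_width: 0.0853
time_s: 12.1
position: [0.4552, 0.2891, 0.0274]
tool_rot: [[-0.998, -0.063, -0.001], [-0.063, 0.998, -0.001], [0.001, -0.001, -1.0]]
ft_force: [-0.8, -0.4, -0.1]
grip_width: 0.0851
time_s: 12.27
position: [0.4553, 0.2884, 0.0244]
tool_rot: [[-0.998, -0.063, -0.001], [-0.063, 0.998, -0.0], [0.001, -0.0, -1.0]]
ft_force: [0.8, 0.0, 0.2]
grip_width: 0.0855
time_s: 12.43
position: [0.4553, 0.288, 0.0214]
tool_rot: [[-0.998, -0.063, -0.001], [-0.063, 0.998, -0.0], [0.001, -0.0, -1.0]]
ft_force: [-0.2, -0.7, 0.1]
grip_width: 0.0855
```

```bash
python3 -m handwheel '[[[0,-0.0005,0.003,0],[0,0,0,0]]]'; python3 -m handwheel '[[[0,-0.0005,0.003,0],[0,0,0,0]]]';  python3 - <<'E'
from h import *
s=env.observe(); p=np.array(s['position']);print(p,s['ft_force'])
i2,d2,c2=shot('wrist','w7'); P=cloud(c2,d2)
m=(d2>0)&(np.hypot(P[...,0]-.453,P[...,1]-.238)<.03)&(P[...,2]>.025)&(P[...,2]<.09)&(i2.max(-1)<90); print('ball pts',m.sum(),np.round(np.percentile(P[m],[2,50,98],axis=0),4).tolist())
cv2.imwrite('pics/w7c.png',cv2.resize(i2[140:400,60:320],(500,500))[:,:,::-1])
E
```

```text
time_s: 12.6
position: [0.4558, 0.2878, 0.0189]
tool_rot: [[-0.998, -0.063, 0.001], [-0.063, 0.998, 0.0], [-0.001, 0.0, -1.0]]
ft_force: [-1.2, 2.2, 4.3]
grip_width: 0.0854
time_s: 12.77
position: [0.4564, 0.2879, 0.0169]
tool_rot: [[-0.998, -0.063, 0.003], [-0.063, 0.998, 0.001], [-0.003, 0.001, -1.0]]
ft_force: [-1.4, 4.2, 12.3]
grip_width: 0.0853
[0.45637854 0.28789464 0.01690565] [-1.35813728  4.21571927 12.32519084]
ball pts 4025 [[0.4474, 0.2246, 0.0469], [0.4541, 0.2455, 0.0649], [0.4691, 0.2471, 0.0879]]
```

View pics/w7c.png

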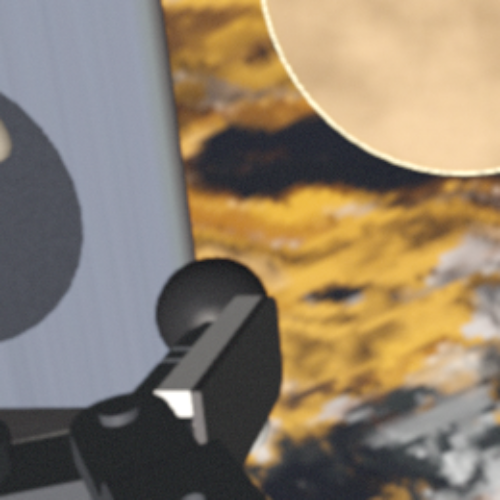

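```bash
python3 -m handwheel '[[[0,0,0.002,0],[0,0,0,0]]]'; python3 -m handwheel '[[[0,0.001,-0.01,0],[0,0.005,-0.005,0],[0,0.02,0,0],[0,0.03,0,0],[0,0.03,0,0]]]';  python3 -m handwheel '[[[0,0.005,-0.02,0],[0,0,-0.03,0],[0,0,-0.03,0],[0,0,-0.03,0],[0,0,0,0]]]'; python3 - <<'E'
from h import *
s=env.observe(); p=np.array(s['position']);print(p,s['ft_force'])
i2,d2,c2=shot('wrist','w8'); P=cloud(c2,d2)
m=(d2>0)&(np.hypot(P[...,0]-.453,P[...,1]-.235)<.03)&(P[...,2]>.03)&(P[...,2]<.14)&(i2.max(-1)<90); m[300:]=0
k,l,st,ce=cv2.connectedComponentsWithStats(m.astype(np.uint8))
for i in range(1,k):
    if st[i,4]>100: print(st[i],np.round(np.percentile(P[l==i],[3,50,97],axis=0),4).tolist())
# coaster by colour on plane z=.008
hsv=cv2.cvtColor(i2,cv2.COLOR_RGB2HSV)
for tag in('w4','w8'):
    i3,d3,c3=load(tag); P3=cloud(c3,d3); m=(d3>0)&(np.hypot(P3[...,0]-.388,P3[...,1]-.278)<.08)&(P3[...,2]>.0055)&(P3[...,2]<.011)
    h3=cv2.cvtColor(i3,cv2.COLOR_RGB2HSV); m&=(h3[...,1]>50)&(h3[...,1]<130)&(h3[...,2]>130)
    mm=cv2.morphologyEx(m.astype(np.uint8),cv2.MORPH_OPEN,np.ones((5,5))); k,l,st,ce=cv2.connectedComponentsWithStats(mm); i=1+st[1:,4].argmax()
    v,u=np.where(l==i); print(tag,st[i],cv2.minEnclosingCircle(P3[v,u][:,:2].astype(np.float32)),np.median(P3[v,u][:,2]))
    cn=cv2.findContours((l==i).astype(np.uint8),cv2.RETR_EXTERNAL,cv2.CHAIN_APPROX_NONE)[0][0][:,0]; q=np.array([onplane(c3,*x,.008)[:2] for x in cn.astype(float)],np.float32); e=cv2.fitEllipse(q); print(e)
    m=(d3>0)&(np.hypot(P3[...,0]-.49,P3[...,1]-.459)<.05)&(P3[...,2]>.09)&(P3[...,2]<.103); m[330:]=0; print(tag,'knob',m.sum(),cv2.minEnclosingCircle(P3[m][:,:2].astype(np.float32)) if m.any() else '')
E
```

```text
time_s: 12.98
position: [0.4568, 0.2886, 0.0154]
tool_rot: [[-0.998, -0.063, 0.004], [-0.063, 0.998, 0.003], [-0.004, 0.002, -1.0]]
ft_force: [-1.3, 6.2, 12.4]
grip_width: 0.0854
time_s: 13.4
position: [0.4501, 0.3739, 0.0292]
tool_rot: [[-0.998, -0.062, -0.0], [-0.062, 0.998, -0.0], [0.0, -0.0, -1.0]]
ft_force: [0.7, -0.2, -0.7]
grip_width: 0.0851
time_s: 13.82
position: [0.4517, 0.3795, 0.1449]
tool_rot: [[-0.998, -0.064, 0.009], [-0.064, 0.998, 0.005], [-0.009, 0.004, -1.0]]
ft_force: [1.5, -0.2, -0.1]
grip_width: 0.0853
[0.45168255 0.3795306  0.14487916] [ 1.46639064 -0.22211262 -0.09576031]
[ 93 208  33  28 732] [[0.4479, 0.2259, 0.0475], [0.4552, 0.2361, 0.0552], [0.4646, 0.2427, 0.0592]]
w4 [ 209   63  106  110 9078] ((0.3898175358772278, 0.2770804464817047), 0.047293614596128464) 0.00840607861956094
((0.38987216353416443, 0.2773105204105377), (0.09171543270349503, 0.09323856979608536), 130.28671264648438)
w4 knob 541 ((0.4899212121963501, 0.4584908187389374), 0.010057779029011726)
w8 [  128    63   122   126 11964] ((0.38959652185440063, 0.27694210410118103), 0.047605961561203) 0.008374518033287138
((0.3898673355579376, 0.2775489389896393), (0.09263186156749725, 0.09321179986000061), 159.58433532714844)
w8 knob 195 ((0.48978373408317566, 0.4532098174095154), 0.008690877817571163)
```

```bash
python3 -m handwheel '[[[0,0.005,-0.025,0],[-0.01,0.01,-0.025,0],[-0.0095,0.02,0,0],[-0.01,0.02,0,0],[-0.01,0.02,0,0]]]' 60 >/dev/null; python3 -m handwheel '[[[0,0,0,0],[0,0,0,0]]]' 45; python3 - <<'E'
from h import *
s=env.observe(); p=np.array(s['position']);print(p)
shot('wrist','w9'); shot('scene','s9'); shot('top','t9')
for tag in('w9','s9','t9'):
    i3,d3,c3=load(tag); P3=cloud(c3,d3); base=(d3>0)&(np.hypot(P3[...,0]-.49,P3[...,1]-.459)<.07)
    if tag=='w9': base[275:]=0
    for z0,z1 in((.094,.104),(.078,.09)):
        m=base&(P3[...,2]>z0)&(P3[...,2]<z1); print(tag,m.sum(),cv2.minEnclosingCircle(P3[m][:,:2].astype(np.float32)) if m.any() else '',np.median(P3[m][:,2]) if m.any() else '')
E
```

```text
time_s: 14.45
position: [0.4841, 0.4557, 0.1869]
tool_rot: [[-0.998, -0.064, -0.002], [-0.064, 0.998, -0.002], [0.003, -0.002, -1.0]]
ft_force: [-0.6, -0.8, -0.3]
grip_width: 0.0385
[0.4840749  0.455676   0.18690217]
w9 566 ((0.48992422223091125, 0.45857730507850647), 0.009813392534852028) 0.09730546423598199
w9 7086 ((0.490039587020874, 0.45863232016563416), 0.038477182388305664) 0.08466003207731979
s9 49 ((0.4896349608898163, 0.45863765478134155), 0.009891994297504425) 0.09689754519059252
s9 864 ((0.48933106660842896, 0.4580315053462982), 0.03907442465424538) 0.08299285554570515
t9 0  
t9 0
```

```bash
python3 -m handwheel '[[[-0.006,0.0025,0.02,0],[0,0,0.03,0],[0,0,0.03,0],[0,0,0.015,0],[0,0,0,0]]]'; python3 -m handwheel '[[[0,0,0,0],[0,0,0,0]]]'
```

```text
time_s: 15.02
position: [0.4886, 0.4565, 0.0901]
tool_rot: [[-0.998, -0.062, -0.006], [-0.062, 0.998, -0.004], [0.007, -0.004, -1.0]]
ft_force: [-0.2, 0.6, -0.2]
grip_width: 0.0382
time_s: 15.18
position: [0.491, 0.4584, 0.0958]
tool_rot: [[-0.998, -0.063, 0.002], [-0.063, 0.998, 0.001], [-0.002, 0.001, -1.0]]
ft_force: [-0.9, -0.5, 0.1]
grip_width: 0.0383
```

```bash
python3 -m handwheel '[[[0,0,0.012,0],[0,0,0.01,0],[0,0,0.003,0],[0,0,0,0],[0,0,0,0]]]'; python3 -m handwheel '[[[0,0,0,0],[0,0,0,0],[0,0,0,0],[0,0,0,0],[0,0,0,0]]]' 10 70; python3 -m handwheel '[[[0,0,0,0],[0,0,0,0]]]'
```

```text
time_s: 15.6
position: [0.4905, 0.4584, 0.0694]
tool_rot: [[-0.998, -0.063, 0.0], [-0.063, 0.998, 0.0], [-0.001, 0.0, -1.0]]
ft_force: [-0.3, 0.5, 0.1]
grip_width: 0.0385
time_s: 16.02
position: [0.4908, 0.4582, 0.0699]
tool_rot: [[-0.998, -0.063, 0.001], [-0.063, 0.998, 0.0], [-0.001, 0.0, -1.0]]
ft_force: [-0.1, -2.6, 5.0]
grip_width: 0.0142
time_s: 16.18
position: [0.4908, 0.4582, 0.0699]
tool_rot: [[-0.998, -0.063, 0.001], [-0.063, 0.998, 0.0], [-0.001, 0.0, -1.0]]
ft_force: [0.2, -2.8, 5.9]
grip_width: 0.0136
```

```bash
python3 -m handwheel '[[[0,0,-0.01,0],[0,0,-0.02,0],[0,0,-0.02,0],[0.006,-0.01,0,0],[0.0126,-0.0195,0,0]]]' ; python3 -m handwheel '[[[0.0126,-0.0195,0,0],[0.0126,-0.0195,0,0],[0.0126,-0.0195,0,0],[0.0126,-0.0195,0,0],[0.0126,-0.0195,0,0]]]' >/dev/null; python3 -m handwheel '[[[0.0126,-0.0195,0,0],[0.0126,-0.0195,0,0],[0.0046,-0.0086,0,0],[0,0,0,0],[0,0,0,0]]]'; python3 -m handwheel '[[[0,0,0,0],[0,0,0,0]]]'
```

```text
time_s: 16.6
position: [0.4743, 0.429, 0.1195]
tool_rot: [[-0.998, -0.064, 0.002], [-0.064, 0.998, 0.002], [-0.002, 0.002, -1.0]]
ft_force: [1.5, -0.9, -6.5]
grip_width: 0.0143
time_s: 17.43
position: [0.3906, 0.2773, 0.1192]
tool_rot: [[-0.998, -0.062, 0.001], [-0.062, 0.998, 0.001], [-0.001, 0.001, -1.0]]
ft_force: [0.9, 0.9, -4.8]
grip_width: 0.0141
time_s: 17.6
position: [0.3907, 0.2778, 0.1189]
tool_rot: [[-0.998, -0.064, 0.0], [-0.064, 0.998, 0.0], [-0.0, 0.0, -1.0]]
ft_force: [0.0, 0.4, -5.9]
grip_width: 0.014
```

```bash
python3 -m handwheel '[[[0,-0.0008,0.012,0],[0,0,0.013,0],[0,0,0.012,0],[0,0,0,0],[0,0,0,0]]]' ; python3 -m handwheel '[[[0,0,0.002,0],[0,0,0,0]]]'; python3 -m handwheel '[[[0,0,0.0015,0],[0,0,0,0]]]'; python3 -m handwheel '[[[0,0,0.0015,0],[0,0,0,0]]]'
```

```text
time_s: 18.02
position: [0.3903, 0.2766, 0.0817]
tool_rot: [[-0.998, -0.064, -0.001], [-0.064, 0.998, -0.0], [0.001, -0.0, -1.0]]
ft_force: [-0.7, -0.0, -5.3]
grip_width: 0.0143
time_s: 18.18
position: [0.3906, 0.2765, 0.0803]
tool_rot: [[-0.998, -0.063, 0.001], [-0.063, 0.998, 0.0], [-0.001, 0.0, -1.0]]
ft_force: [-0.9, 0.9, -6.0]
grip_width: 0.014
time_s: 18.35
position: [0.3903, 0.2763, 0.0786]
tool_rot: [[-0.998, -0.063, 0.001], [-0.063, 0.998, 0.0], [-0.001, 0.0, -1.0]]
ft_force: [0.4, 0.4, -5.9]
grip_width: 0.0139
time_s: 18.52
position: [0.3908, 0.2761, 0.0776]
tool_rot: [[-0.998, -0.063, 0.002], [-0.063, 0.998, -0.0], [-0.002, -0.0, -1.0]]
ft_force: [-0.8, -2.9, 2.7]
grip_width: 0.0141
```

Contact with the coaster is felt. Next I release, retreat upward and check.

```bash
python3 -m handwheel '[[[0,0,0,0],[0,0,0,0],[0,0,0,0],[0,0,0,0],[0,0,0,0]]]' 50; python3 -m handwheel '[[[0,0,-0.01,0],[0,0,-0.02,0],[0,0,-0.03,0],[0,0,-0.03,0],[0,0,-0.03,0]]]' >/dev/null; python3 -m handwheel '[[[0.01,0.02,0,0],[0.01,0.025,0,0],[0.01,0.03,0,0],[0.01,0.03,0,0],[0,0,0,0]]]'; python3 -m handwheel '[[[0.01,0.03,0,0],[0.01,0.03,0,0],[0.01,0.03,0,0],[0,0,0,0],[0,0,0,0]]]'; python3 - <<'E'
from h import *
for n in('scene','top','wrist'): shot(n,n+'E')
for tag in('wristE','sceneE','topE'):
    i3,d3,c3=load(tag); P3=cloud(c3,d3); base=(d3>0)&(np.hypot(P3[...,0]-.39,P3[...,1]-.277)<.055)
    for z0,z1 in((.1005,.112),(.085,.1)):
        m=base&(P3[...,2]>z0)&(P3[...,2]<z1); print(tag,m.sum(),cv2.minEnclosingCircle(P3[m][:,:2].astype(np.float32)) if m.any() else '',np.median(P3[m][:,2]) if m.any() else '')
    m=(d3>0)&(np.hypot(P3[...,0]-.455,P3[...,1]-.236)<.022)&(P3[...,2]>.03)&(P3[...,2]<.14)&(i3.max(-1)<90); print(tag,'ball',m.sum(),np.round(np.percentile(P3[m],[3,50,97],axis=0),3).tolist() if m.any() else '')
im,_,_=load('sceneE'); i2,_,_=load('topE')
a=cv2.resize(im[140:290,250:400],(400,400),interpolation=cv2.INTER_CUBIC); b=cv2.resize(i2[150:310,260:420],(400,400),interpolation=cv2.INTER_CUBIC)
cv2.imwrite('pics/cE.png',np.hstack([a,b])[:,:,::-1])
E
```

```text
time_s: 18.93
position: [0.3903, 0.2763, 0.077]
tool_rot: [[-0.998, -0.063, 0.0], [-0.063, 0.998, 0.0], [-0.0, 0.0, -1.0]]
ft_force: [0.3, -0.1, -0.5]
grip_width: 0.0424
time_s: 19.77
position: [0.3417, 0.382, 0.1969]
tool_rot: [[-0.998, -0.067, -0.0], [-0.067, 0.998, 0.001], [0.0, 0.002, -1.0]]
ft_force: [-0.5, -0.1, -0.4]
grip_width: 0.0424
time_s: 20.18
position: [0.3075, 0.467, 0.1965]
tool_rot: [[-0.998, -0.065, -0.0], [-0.065, 0.998, -0.001], [0.0, -0.001, -1.0]]
ft_force: [0.6, -0.5, 0.2]
grip_width: 0.0428
wristE 511 ((0.38885220885276794, 0.2768399119377136), 0.010471079498529434) 0.10465560368721162
wristE 6179 ((0.3893325924873352, 0.2772825360298157), 0.038913361728191376) 0.09203570114172203
wristE ball 335 [[0.449, 0.226, 0.049], [0.455, 0.237, 0.055], [0.463, 0.243, 0.059]]
sceneE 42 ((0.3892679810523987, 0.27559947967529297), 0.010248016566038132) 0.10382630568222574
sceneE 615 ((0.38840335607528687, 0.2770935893058777), 0.03937806561589241) 0.09054776283574309
sceneE ball 59 [[0.45, 0.227, 0.044], [0.458, 0.236, 0.054], [0.466, 0.243, 0.058]]
topE 55 ((0.3855117857456207, 0.2762235999107361), 0.00968390516936779) 0.10326473873358506
topE 879 ((0.3854840397834778, 0.2756032943725586), 0.03855950012803078) 0.09091608281183836
topE ball 65 [[0.445, 0.223, 0.048], [0.452, 0.231, 0.054], [0.462, 0.24, 0.06]]
```

View pics/cE.png

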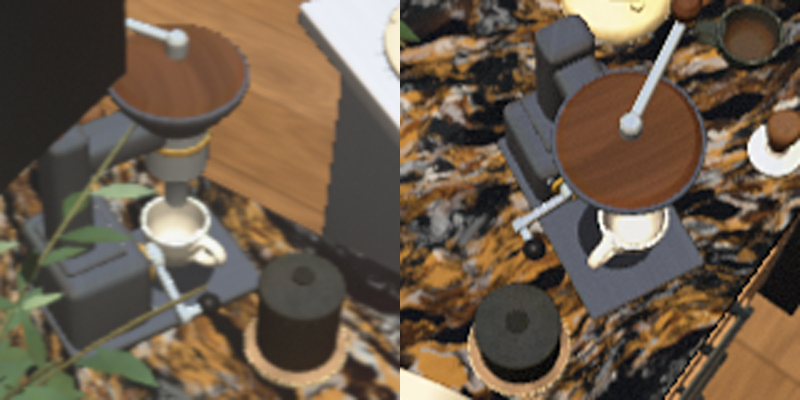

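```bash
python3 -c "
from rig import env
print(env.close_job())"
```

```text
the job is handed in; nothing more can be done
None
```

The job is handed in at about 20 s on the robot clock. The lever is over and down, and the canister is back upright on its coaster. No verdict was reported.

**What I did**
- I gripped the black canister by its knob, set it at about (0.49, 0.459), and left the orange and red look-alikes alone.
- I pushed the lever over and down with the tip of one open finger on the ball.
- I set the canister back on its coaster by feel and drew the arm clear.

**Last checks**
- **Lever:** the force at the ball dropped to zero as it snapped away near the end. The finger met the ball again about 10 mm lower, with force rising to 12 N. The ball went from about 43° up to about 22–25° down and stayed there after release. That is a turn of 1.15–1.19 rad plus the unknown start of 0.05–0.25, so home is inferred from the snap and the stop, not read directly.
- **Canister:** the wrist camera puts it within about 1 mm of the coaster's centre, upright, with the knob top at the same height as at the start.
- **Cup under the spout:** it looks unmoved in the before and after pictures. The tamper, dark cup, timer and scoop were not checked one by one.

**What disagreed or failed**
- **Fingertip position:** two cameras showed the fingertips about 24 mm behind the TCP when nearly shut, not 17 mm ahead. The first grasp therefore closed on air above the knob, and I corrected the height.
- **Tilt:** the move interface cannot tilt the tool, so I pushed the ball with a vertical gripper beside the hopper instead of leaning in. No contact with the hopper was felt.
- **Last push on the ball:** one further 2 mm step down raised the force hardly at all, probably because the tip slid on the ball.
- **Camera agreement:** the cameras differ from one another by about 3 mm.
- **Pictures:** I viewed 11, one over the budget.

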